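# Turn the cam to its low point, then push the follower slide home

## Robot

A 6-joint arm with a two-finger parallel gripper is mounted at the origin on a cart in front of the work surface, level with it; the furniture and walls round the work are solid. World frame = base frame: x ahead of the robot, y to its left, z up, the work surface at z = 0. Lengths are in m, angles in rad, forces in N, time in s.
With the tool pointing down it reaches from about 0.35 to 0.8 m from the base axis. Payload 7.3 kg.
Tool frame: the origin (TCP) lies between the finger pads; the fingertips stand 25 mm ahead of it and the grasp point (between the pads) lies 6 mm ahead of it (r.tip_extent is the distance from the TCP to the fingertips, in m); z points along the fingers, y is the line along which they close (so a half turn about z gives the same grasp; the last joint's range is limited). The gripper opens to 85 mm and grips with 20 to 120 N. Pads are 22 mm wide; open, the fingers measure 114 mm over their backs; the gripper's body (76 mm by 85 mm) begins 54 mm behind the grasp point. The pads swing forward as they close: fully open they stand 13 mm farther back than shut.
Start: joints at [1.168, 0.342, 1.524, -0, 1.275, -0.146], TCP at [0.133, 0.508, 0.256] pointing down, gripper open.
Joint ranges: [-2.53, 2.53], [-0.77, 2.02], [0.04, 2.7], [-1, 4.14], [0.28, 2.66], [-3.11, 3.11]. Speed limits (rad/s): [2.57, 2.57, 3.14, 3.14, 3.14, 3.14].

## Interface

Orientations are given as a unit quaternion [x, y, z, w].
In Python, from workcell import r, command_gripper, optics gives the robot as it stands. The module is installed in compiled form; this text tells all that it offers. Calls block until the motion is done:
- r.reach(position, orientation): joint-space move of the TCP to a pose.
- r.move_straight(position, orientation=None, speed=0.15, max_force=None): straight line of the TCP; orientation=None keeps the orientation; speed is the mean speed in m/s. With max_force (N) it stops when the force on the tool has changed by that much, and returns True; else False.
- r.movej(angles): joint-space move.
- command_gripper(opening, force=None): finger opening in m; force is the grip in N (None keeps the last); returns when the fingers have stopped.
- r.hold(seconds).
- r.solve_ik(position, orientation): joint angles nearest the present ones, or None.
- r.read_state(): the state.
- optics.get_image(name): name is "side" or "top" or "wrist"; returns (picture, depth): 384x512x3 uint8, red, green, blue; 384x512 float32, m along the optical axis (not along the pixel's ray), 0 where there is no reading.
- optics.camera_model(name): a dict with "K" (3x3 intrinsics, pixels), "k1" (the pictures are not rectified: a ray, as slopes to the right and down, at radius r is drawn at 1 + k1 r^2 times it, then the intrinsics apply), "R" (3x3) and "t" (3): a world point X has camera coordinates R X + t; the wrist camera has in their place "tool_from_camera" (4x4, takes a point from camera to tool coordinates, whose origin is the TCP and whose axes are the flange's). Camera axes: x right, y down, z forward; pixel columns grow to the right and rows downward; lengths in m; the calibration is good to about 2 mm. A picture is of the moment at which its call begins: read the wrist's pose just before it. camera_model takes no time and is no camera call.
A pose or a line that the arm cannot do raises r.PlanningError and nothing moves.
- r.finish_job(): hands the job in; it is judged then, once.
The state is a dict: "time_s": time; "joint_positions": joint angles; "dq": joint speeds; "tau": joint torques, N m; "eef_pos": TCP position; "eef_rot": TCP orientation; "contact_force": force on the tool from outside, world axes, zero at the start; "torque": the same for the moment, N m; "grip_width": finger opening in m; "grip_force": force on a finger pad.
Only numpy, scipy, OpenCV 4.12 (cv2) and the standard library are available. Lean on these libraries where they do the work, as an engineer would, in place of code of your own. Each camera call takes 0.05 s, during which the arm holds its last target. There are 200 camera calls.

## Task

Seat the driver board in the test jig: push the cam's lever round until the cam's low point faces the roller of the follower slide, and only then push the slide forward, by its upright push plate, fully home, so that it moves the board up against the contact block. Push with the fingers only, do not pinch the lever's tab or the plate; do not touch or lift the board itself, and leave the other loose things where they are.

Things in the scene. Friction and masses are not known exactly. Their poses are not given: they have to be found in the camera images.
- test_jig: Board test jig fixed to the table: aluminium plate 240 (x) x 196 (y) x 12 mm. Origin: centre of its underside. x is 'forward', the way the slide travels; y left of that; z up. Left half: the slide (axis at y +40 mm) and ahead of it the board nest, with a black contact block (34 mm high, rear face at x +85 mm). Right half: the cam.
- follower_slide (a joint): Steel follower slide: 0 = fully back, 0.040 m = fully home (hard stop). Found at 0 to 0.008. About 3 N friction, stays where left. With the cam's high point at its roller it stops 27 mm short; only with the low point there (within about 0.5 rad) does it go home. Its nose, front face at jig x +8 mm + joint value, pushes the board.
- roller (a point): Axis of the slide's roller (radius 8 mm), which runs against the cam's rim, 23 mm above the table, at jig x -35.2 mm + slide value, y -45 mm. It hangs under an arm from the slide's right side; arm and screw heads reach 41 mm above the table.
- push_plate (a point): Middle of the rear face of the upright push plate at the slide's rear end, 50 mm above the table; moves with the slide. The plate is 60 mm wide (jig y), 8 mm thick, from 15 to 73 mm above the table. Push this face along the jig's +x.
- cam (a joint): Eccentric cam, steel disc 60 mm across, centre 14 mm off the pivot. Rad, counter-clockwise from above. 0 = low point (rim 16 mm from the pivot, marked by a small dark dot) faces the roller, to the rear; pi = high point there. Found at 1.5 to 2.7: turn clockwise. Range -0.9 to 3.0, no stop or detent at 0; friction 0.42 N m (7 N at the tab), stays where left.
- cam_pivot (a point): The cam's vertical pivot axis, 55 mm above the table (top of its screw); fixed on the jig at x +30, y -45 mm.
- lever_tab (a point): Middle of the upright tab on the cam's lever, 60 mm from the pivot, 68 mm above the table. Tab: 24 mm wide (radially), 12 mm thick (along the turning), 46 to 86 mm above the table. Lever: 16 mm wide, 40 to 48 mm up, pointing from the pivot at (cam value - 1.047) rad in the jig frame. All else in the lever circle is below 56 mm. Push the tab's counter-clockwise flat side.
- driver_board: Green driver board 36 (x) x 62 (y) x 15 mm, loose (35 g), on two ledges in the nest. Origin: its middle, level with the jig plate's top (12 mm above the table); its parts reach 27 mm above the table. Seated against the contact block the origin is at jig x +67, y +40 mm; it starts 21 to 28 mm short of that.
- hex_bit: hex bit, 10 x 60 x 8 mm, lying on the jig's base plate near its rear right corner. A bystander, loose.
- connector_on_jig: black cable connector, 27 x 55 x 20 mm, lying on the jig's base plate near its front right corner. A bystander, loose.
- spare_board: a second, spare driver board, lying on the table right of the jig (not part of the job). A bystander, loose.
- plug_gauge: plug gauge, 18 x 92 x 16 mm, lying on the table right of the jig. A bystander, loose.
- loose_bracket: bent aluminium bracket, 26 x 52 x 35 mm, on the table left of the jig. A bystander, loose.
- loose_connector: black cable connector, 27 x 55 x 20 mm, on the table left of the jig. A bystander, loose.
Things that resemble listed ones, but are neither listed nor needed, are in the scene too. Leave any black or brown look-alike of the driver_board alone.

How it is judged:
By the outcome, as a careful person would: the job done as asked, in the order asked, and still so for the second after the job is handed in, with the robot touching nothing.
It also fails if it takes over 51 s, if anything falls off the work surface, if the arm or the gripper's body presses on something with over 40 N, if the wrist force passes 120 N, or if a joint passes its speed limit or range.

## Working session

There is one attempt and no reset: what is moved stays moved. The work goes in short steps, each a Python script; the robot and the scene stay as the last script left them, time stands still between calls to the robot, and variables do not carry over. Pictures are saved under pics/ and viewed, at most 10 in all, crops included, and the job is handed in when it is done.

```bash
mkdir -p pics; python3 - <<'E'
from workcell import r, optics
import cv2,numpy as np
for n in("top","side"):
    p,d=optics.get_image(n); np.savez(f"pics/{n}0.npz",p=p,d=d)
    cv2.imwrite(f"pics/{n}0.png",cv2.resize(p[:,:,::-1],(800,600),interpolation=cv2.INTER_CUBIC))
    m=optics.camera_model(n); print(n,m["K"],m["k1"],m["R"],m["t"],(d==0).mean())
s=r.read_state();print(s["time_s"],s["eef_rot"],r.tip_extent)
E
```

```text
top [[465.88213982   0.         264.39416923]
 [  0.         465.88213982 191.2459916 ]
 [  0.           0.           1.        ]] -0.07786761662108045 [[ 0.00606305 -0.99993601  0.00955018]
 [-0.98317064 -0.00770468 -0.18252708]
 [ 0.18258898 -0.00828279 -0.98315444]] [-0.03712401  0.60209724  1.11573644] 0.003992716471354167
side [[433.7928936    0.         262.25935129]
 [  0.         433.7928936  190.17090317]
 [  0.           0.           1.        ]] -0.043279645475437216 [[ 0.99971652  0.01538522  0.01817081]
 [ 0.02378762 -0.61283745 -0.78985087]
 [-0.00101628  0.79005921 -0.6130297 ]] [-0.59164013  0.05850813  1.18125719] 0.003916422526041667
0.1 [ 1.28050595e-01  9.91767411e-01 -6.45866929e-04 -1.73342147e-04] 0.025
```

View pics/top0.png

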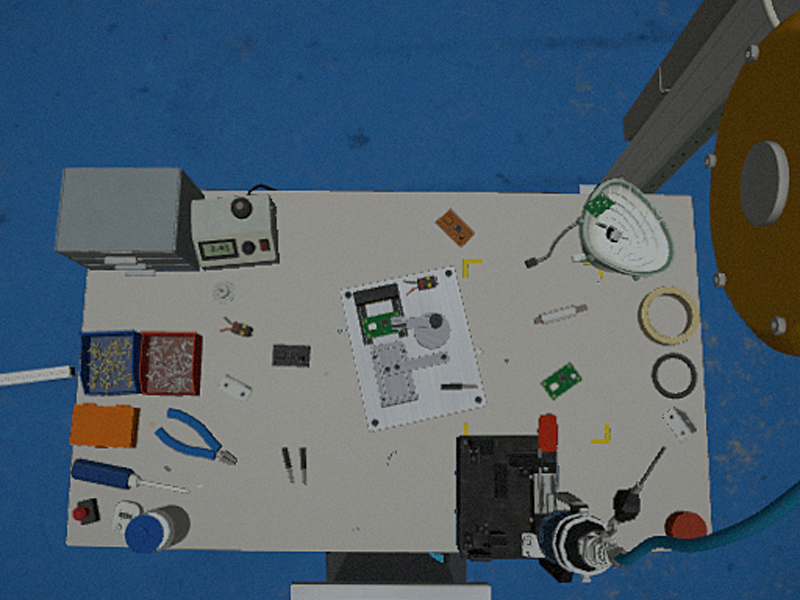

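View pics/side0.png

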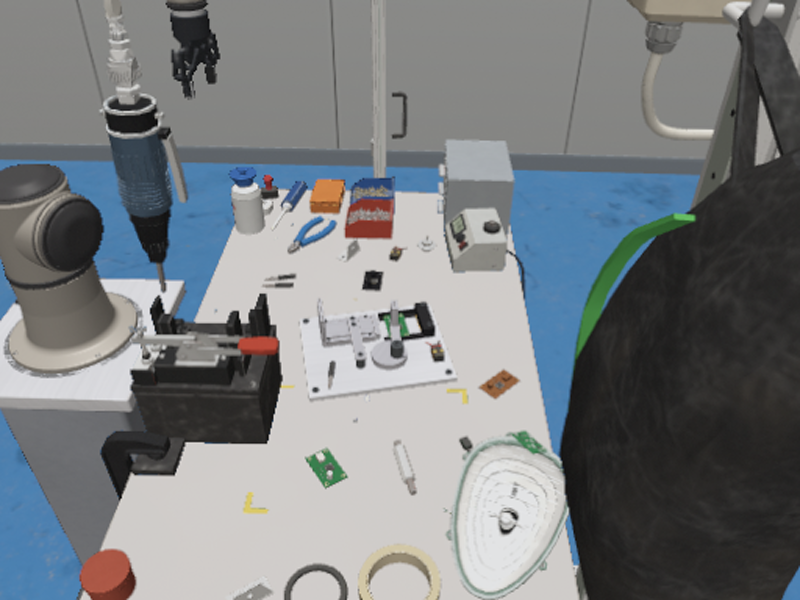

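Top view (800x600): the jig is centred at ~(413,348), with the pivot ~(435,322), lever pointing image-left to the tab ~(397,323), and push plate at the slide's rear ~(392,400).
Look-alikes: green board in the nest (380,322), which is the target; spare green (560,380); green in the bowl (600,205); brown (455,225); black (290,355).
Next I fit the jig frame and take a close crop.

```bash
cat > h.py <<'E'
import numpy as np,cv2
from workcell import r,optics,command_gripper
def world(n,d,uv=None):
    """world points for all pixels from depth"""
    m=optics.camera_model(n); v,u=np.mgrid[:384,:512]
    q=cv2.undistortPoints(np.stack([u,v],-1).reshape(-1,1,2).astype(float),m["K"],np.array([m["k1"],0,0,0,0.])).reshape(384,512,2)
    c=np.dstack([q*d[...,None],d]); return (c-m["t"])@m["R"]
def project(n,X):
    m=optics.camera_model(n); rv,_=cv2.Rodrigues(m["R"])
    return cv2.projectPoints(np.asarray(X,float).reshape(-1,1,3),rv,m["t"],m["K"],np.array([m["k1"],0,0,0,0.]))[0].reshape(-1,2)
E
python3 - <<'E'
from h import *
f=np.load("pics/top0.npz");p,d=f["p"],f["d"];W=world("top",d);
roi=np.zeros((384,512),bool);roi[165:280,215:315]=1
t=roi&(abs(W[...,2])<.004); print("table z",np.median(W[roi][:,2]),np.percentile(W[roi][:,2],[5,25,50,75,95,99.5]))
# jig mask: height>6mm, largest comp
m=(roi&(W[...,2]>.006)).astype(np.uint8)
n,l,s,c=cv2.connectedComponentsWithStats(m);k=1+np.argmax(s[1:,4]);m=l==k
P=W[m];print(cv2.minAreaRect(P[:,:2].astype(np.float32)*1000),s[k])
pl=P[abs(P[:,2]-.012)<.005];print("plate",cv2.minAreaRect(pl[:,:2].astype(np.float32)*1000))
# plate by brightness, ray to z=.012
crop=p[160:285,210:320,::-1]
a=cv2.resize(crop,(528,600),interpolation=cv2.INTER_CUBIC)
z=np.clip(W[160:285,210:320,2]*1000*2.5,0,255).astype(np.uint8)
cv2.imwrite("pics/crop.png",a); b=cv2.resize(cv2.applyColorMap(z,cv2.COLORMAP_JET),(528,600),interpolation=0)
cv2.imwrite("pics/crop2.png",cv2.resize(np.hstack([a,b]),(800,455)))
E
```

```text
table z 0.011556723231555682 [-0.0018419   0.00182501  0.01155672  0.0158443   0.03861053  0.1192275 ]
((522.5816650390625, -33.66185760498047), (256.997802734375, 196.4659423828125), 12.761247634887695) [ 218  170   93  107 7016]
plate ((530.1712036132812, -31.664993286132812), (240.8721466064453, 196.04483032226562), 12.810428619384766)
```

View pics/crop2.png

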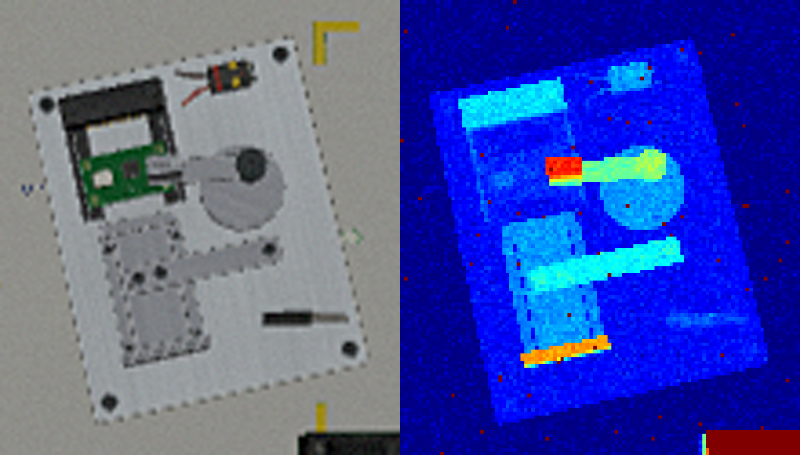

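The crop confirms it: green board in the nest under the lever's tab, pivot, disc, slide arm, and push plate (orange in the height map). The plate rectangle matches 240x196 mm at 12.8°. Next I measure the tab, plate and board in the jig frame.

```bash
cat >> h.py <<'E'
C=np.array([.5302,-.0317]);A=np.radians(12.8)
Rj=np.array([[np.cos(A),-np.sin(A)],[np.sin(A),np.cos(A)]])
def jw(x,y): return Rj@[x,y]+C          # jig -> world xy (m)
def wj(xy): return (np.asarray(xy)-C)@Rj
PV=np.array([.03,-.045])
def measure(n="top"):
    p,d=optics.get_image(n);W=world(n,d);J=np.dstack([wj(W[...,:2]),W[...,2:]])
    x,y,z=J[...,0],J[...,1],J[...,2]; md=lambda k:np.round(np.median(J[k],0)*1000,1) if k.any() else None
    rad=np.hypot(x-PV[0],y-PV[1])
    tab=(z>.08)&(z<.092)&(rad<.08)&(rad>.04)
    pl=(z>.066)&(z<.08)&(abs(y-.04)<.035)&(x<-.03)&(x>-.13)
    blk=(abs(z-.034)<.004)&(x>.08)&(x<.13)&(y>0)&(y<.09)
    arm=(abs(z-.04)<.004)&(x<.0)&(x>-.08)&(y<-.0)&(y>-.06)
    h=cv2.cvtColor(p,cv2.COLOR_RGB2HSV); g=(abs(h[...,0].astype(int)-65)<20)&(h[...,1]>110)&(x>0)&(x<.1)&(y>0)&(y<.09)
    for k,nm in((tab,"tab"),(pl,"plate"),(blk,"block"),(arm,"arm"),(g,"board")):
        q=J[k]; print(nm,k.sum(),md(k),*(np.round(np.percentile(q[:,i],[3,97])*1000,1) for i in(0,1) if len(q)))
    t=np.median(J[tab],0)[:2]-PV if tab.any() else [1,0]
    print("cam angle",np.arctan2(t[1],t[0])+1.047)
    return p,J
E
python3 - <<'E'
from h import *
measure("top");measure("side")
E
```

```text
tab 49 [36.8 15.3 86.6] [30.8 42.7] [ 4.1 26.2]
plate 84 [-82.7  39.4  73.8] [-86.8 -79. ] [13.  66.8]
block 229 [95.  40.5 34.9] [ 85.  105.9] [ 5.4 74.9]
arm 126 [-29.8 -26.   38.8] [-38.3 -21.9] [-50.6  -1.9]
board 191 [43.9 45.1 16.9] [30.1 63. ] [14.  69.9]
cam angle 2.505644374320413
tab 34 [37.2 11.7 84.5] [31.5 42.9] [ 0.1 24.8]
plate 47 [-82.   32.4  71.4] [-85.7 -78.2] [ 7.5 65.5]
block 142 [96.  35.1 33.5] [ 86.2 107. ] [ 1.6 70.4]
arm 69 [-28.3 -32.   37.2] [-37.5 -20.8] [-51.9  -2.4]
board 43 [55.8 44.3 15.4] [30.2 62.9] [17.8 62.7]
cam angle 2.4921494431788718
```

```bash
cat >> h.py <<'E'
from scipy.spatial.transform import Rotation as Rn
def quat(phi,flip=0):
    """tool down, tool y along jig direction phi (x = phi+90deg), optionally half turn"""
    a=phi+A+np.pi*flip; y=np.array([np.cos(a),np.sin(a),0]);x=np.array([-y[1],y[0],0])
    return Rn.from_matrix(np.c_[x,y,[0,0,-1]]).as_quat()
def tabpose(cam,off,z=.085):
    """TCP beside the tab's ccw face, off = tangential distance from the tab's middle"""
    th=cam-1.047; rr=np.array([np.cos(th),np.sin(th)]);t=np.array([-rr[1],rr[0]])
    q=PV+.06*rr+off*t; return np.r_[jw(*q),z]
E
python3 - <<'E'
from h import *
for fl in(0,1):
    for c in np.linspace(2.5,0,6):
        q=r.solve_ik(tabpose(c,.017),quat(c-1.047,fl)); print(fl,round(c,2),None if q is None else np.round(q,2))
    q=r.solve_ik(np.r_[jw(-.12,.04),.07],quat(np.pi/2,fl));print("plate",fl,None if q is None else np.round(q,2))
f=np.load("pics/top0.npz");W=world("top",f["d"])
k=(W[...,2]>.05)&(W[...,0]>.1)&(W[...,0]<.42)&(W[...,1]<-.04)&(W[...,1]>-.35)
print("clamp",np.round(np.percentile(W[k],[1,50,99],axis=0),3))
k&=W[...,2]>.1; print(np.round(np.percentile(W[k],[1,99],axis=0),3))
E
```

```text
0 2.5 [-0.16  0.57  1.68 -0.    0.89 -1.84]
0 2.0 [-0.14  0.62  1.59 -0.    0.94 -1.32]
0 1.5 [-0.16  0.66  1.5  -0.    0.98 -0.83]
0 1.0 [-0.19  0.69  1.43 -0.    1.02 -0.37]
0 0.5 [-0.23  0.71  1.4  -0.    1.03  0.09]
0 0.0 [-0.28  0.7   1.42 -0.    1.03  0.54]
plate 0 [-0.24  0.41  2.07 -0.    0.66 -2.03]
1 2.5 [-0.16  0.57  1.68 -0.    0.89  1.3 ]
1 2.0 [-0.14  0.62  1.59 -0.    0.94  1.82]
1 1.5 [-0.16  0.66  1.5  -0.    0.98  2.31]
1 1.0 [-0.19  0.69  1.43 -0.    1.02  2.78]
1 0.5 [-0.23  0.71  1.4  -0.    1.03 -3.05]
1 0.0 [-0.28  0.7   1.42 -0.    1.03 -2.6 ]
plate 1 [-0.24  0.41  2.07 -0.    0.66  1.11]
clamp [[ 0.216 -0.232  0.092]
 [ 0.311 -0.182  0.183]
 [ 0.418 -0.104  0.964]]
[[ 0.216 -0.232  0.113]
 [ 0.418 -0.106  0.964]]
```

```bash
python3 - <<'E'
from h import *
f=np.load("pics/side0.npz");W=world("side",f["d"])
for u,v in[(135,120),(135,180),(150,250),(163,280),(120,20),(165,150),(40,200),(200,60),(260,346),(265,300)]: print((u,v),np.round(W[int(v*.64),int(u*.64)],3))
f=np.load("pics/top0.npz");W=world("top",f["d"]);print()
for u,v in[(590,550),(570,530),(540,490),(547,430),(625,500),(480,445),(505,520),(800,100)]: print((u,v),np.round(W[int(v*.64),min(511,int(u*.64))],3))
k=(W[...,2]>.05)&(W[...,2]<.35)&(W[...,0]>.1)&(W[...,0]<.42)&(W[...,1]<-.04)&(W[...,1]>-.35)
print("clamp",np.round(np.percentile(W[k],[1,50,99],axis=0),3))
E
```

```text
(135, 120) [ 0.296 -0.219  0.491]
(135, 180) [ 0.282 -0.225  0.422]
(150, 250) [ 0.274 -0.212  0.319]
(163, 280) [ 0.275 -0.202  0.267]
(120, 20) [ 0.295 -0.201  0.588]
(165, 150) [ 0.308 -0.189  0.441]
(40, 200) [ 0.049 -0.043  0.288]
(200, 60) [0.143 0.509 0.309]
(260, 346) [ 0.394 -0.229  0.183]
(265, 300) [ 0.382 -0.131  0.182]

(590, 550) [ 0.288 -0.184  0.553]
(570, 530) [ 0.299 -0.178  0.498]
(540, 490) [ 0.314 -0.207  0.184]
(547, 430) [ 0.395 -0.219  0.185]
(625, 500) [ 0.344 -0.174  0.699]
(480, 445) [ 0.375 -0.125  0.184]
(505, 520) [ 0.267 -0.167  0.121]
(800, 100) [ 0.494 -0.149  0.996]
clamp [[ 0.212 -0.234  0.081]
 [ 0.309 -0.169  0.12 ]
 [ 0.408 -0.104  0.201]]
```

```bash
python3 - <<'E'
from h import *
command_gripper(0.0,40)
p=tabpose(2.5,.042)
r.reach(np.r_[p[:2],.25],quat(2.5-1.047))
r.move_straight(np.r_[p[:2],.14],speed=.2)
s=r.read_state();print(s["time_s"],s["eef_pos"],s["contact_force"],s["grip_width"])
i,d=optics.get_image("side");np.savez("pics/side1.npz",p=i,d=d)
cv2.imwrite("pics/side1.png",cv2.resize(i[:,:400,::-1],(800,600*384//400*400//384),interpolation=cv2.INTER_CUBIC)[:600])
E
```

```text
3.9833 [ 0.5219476  -0.0135108   0.14077179] [ 1.28423041 -0.0138973  -0.29194033] -0.000240514934052217
```

View pics/side1.png

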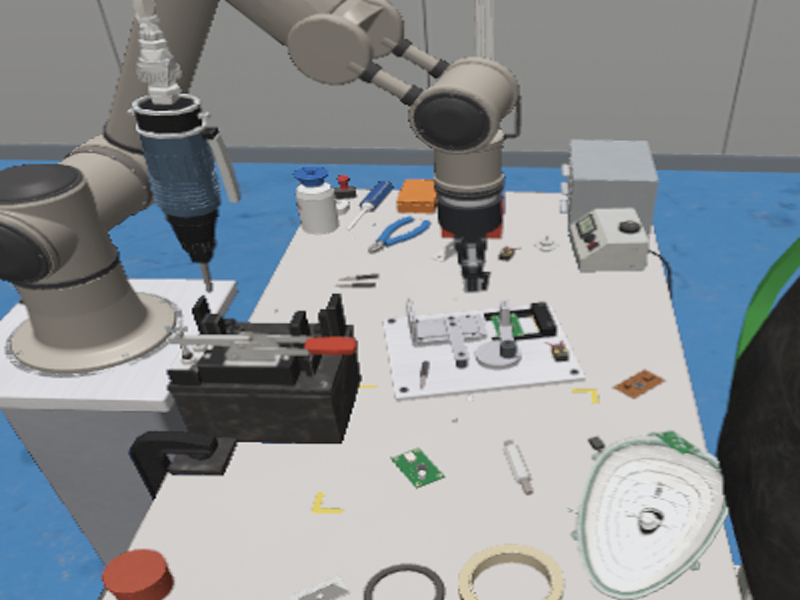

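The arm's upper link runs well to the left of the hanging drill, and the gripper stands behind the tab at ~(475,265). The path is clear, so I push the lever.

```bash
python3 - <<'E'
from h import *
r.move_straight(tabpose(2.5,.042),speed=.1)
print("contact",r.move_straight(tabpose(2.5,.008),speed=.04,max_force=4))
s=r.read_state();e=s["eef_pos"][:2];j=wj(e)-PV
th=1.453;print("off",j@[-np.sin(th),np.cos(th)],s["contact_force"],s["eef_pos"][2],s["time_s"])
E
```

```text
contact True
off 0.016193325444967353 [0.07006341 0.25856784 0.85779222] 0.08464007182333967 5.375
```

```bash
python3 - <<'E'
from h import *
for c in np.linspace(2.4,0,13):
    hit=r.move_straight(tabpose(c,.0165),quat(c-1.047),speed=.06,max_force=45)
    s=r.read_state();print(round(c,2),hit,np.round(s["contact_force"],1),round(s["time_s"],1))
    if hit: break
th=c-1.047
if not hit:
    r.move_straight(tabpose(c,.04),speed=.1)
    p=tabpose(c,.04);r.move_straight(np.r_[p[:2],.16],speed=.2)
    r.move_straight(np.r_[jw(-.09,.05),.2],quat(0),speed=.3)
    r.reach(np.r_[jw(-.14,.045),.16],quat(np.pi/2)); print(r.read_state()["time_s"])
    i,J=measure("top");cv2.imwrite("pics/top2.png",cv2.resize(i[140:300,200:340,::-1],(525,600),interpolation=cv2.INTER_CUBIC))
    measure("side")
E
```

```text
2.4 False [-2.2 -0.5 -1. ] 5.6
2.2 False [-2.5  0.4 -2.6] 6.0
2.0 False [-2.7  2.3 -2.2] 6.3
1.8 False [-2.4  1.5 -1.1] 6.7
1.6 False [-1.3  2.5 -2.2] 7.1
1.4 False [-0.9  1.3 -2.3] 7.4
1.2 False [-0.8  3.1 -1.6] 7.8
1.0 False [ 0.7  2.5 -2.2] 8.1
0.8 False [0.9 2.6 0. ] 8.5
0.6 False [ 1.9  1.8 -0.2] 8.9
0.4 False [2.5 1.2 0.4] 9.2
0.2 False [2.7 0.3 0.6] 9.6
0.0 False [ 2.4  0.  -0.9] 9.9
13.4917
tab 50 [ 58.9 -96.9  86.1] [51.2 67. ] [-107.3  -86.1]
plate 17 [-82.   16.8  72.6] [-86.1 -78.8] [11.5 25.7]
block 218 [95.1 39.5 34.7] [ 85.1 106.1] [ 5.2 75. ]
arm 121 [-30.2 -26.6  38.7] [-38.2 -21.9] [-50.5  -1.3]
board 235 [45.7 40.4 16.9] [30.3 63.4] [10.7 69.9]
cam angle -0.015910490823342727
tab 46 [  60.6 -101.9   84.5] [51.6 69.9] [-112.2  -89.9]
plate 48 [-82.   35.1  71.7] [-85.6 -78.4] [ 9.  64.9]
block 137 [96.4 34.8 33.2] [ 86.5 106.6] [ 1.9 70.3]
arm 70 [-29.2 -32.7  37.2] [-37.2 -20.7] [-54.3  -2.8]
board 83 [44.1 43.7 15.1] [30.6 61.1] [12.9 67.8]
cam angle -0.03123660775538717
```

View pics/top2.png

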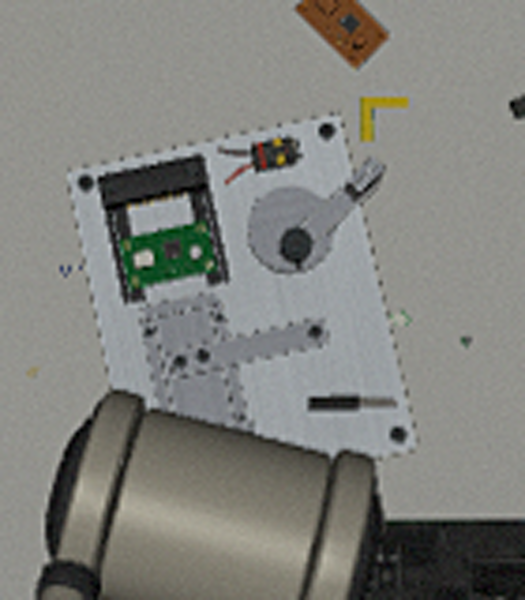

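The low point (dot) now faces rear toward the roller (cam ≈ -0.02) and the connector and hex bit are unmoved. Now I push the plate.

```bash
python3 - <<'E'
from h import *
q=quat(np.pi/2)
r.move_straight(np.r_[jw(-.125,.042),.16],q,speed=.2)
r.move_straight(np.r_[jw(-.125,.042),.07],q,speed=.15)
print(r.move_straight(np.r_[jw(-.085,.042),.07],q,speed=.03,max_force=2.5))
s=r.read_state();print(wj(s["eef_pos"][:2]),s["contact_force"],s["time_s"])
print(r.move_straight(np.r_[jw(-.045,.042),.07],q,speed=.03,max_force=22))
s=r.read_state();print(wj(s["eef_pos"][:2]),s["contact_force"],s["time_s"])
r.hold(.3);e=wj(r.read_state()["eef_pos"][:2]);print(e)
r.move_straight(np.r_[jw(e[0]-.035,.042),.07],q,speed=.1)
r.move_straight(np.r_[jw(e[0]-.035,.042),.16],q,speed=.2)
r.reach(np.r_[jw(-.12,.2),.25],q)
i,J=measure("top");cv2.imwrite("pics/top3.png",cv2.resize(i[140:300,200:340,::-1],(525,600),interpolation=cv2.INTER_CUBIC))
measure("side");print(r.read_state()["time_s"])
E
```

```text
True
[-0.09611622  0.04212677] [-0.05285546  0.45461439  0.5059738 ] 15.5167
True
[-0.06306667  0.04268405] [ 0.51263767  0.36844418 -0.19820461] 16.6667
[-0.06449224  0.04312324]
tab 49 [ 59.  -96.6  86. ] [51.1 67.3] [-107.4  -86.3]
plate 85 [-48.2  40.1  73.6] [-52.  -44.2] [12.7 67.5]
block 217 [95.  38.5 34.3] [ 85.  106.4] [ 5.3 74.6]
arm 25 [ -2.3 -31.3  38.8] [-4.1 -0.5] [-49.4  -2.9]
board 221 [67.8 39.1 16.8] [52.1 84.8] [10.8 70. ]
cam angle -0.012700095987707938
tab 49 [  60.2 -100.    84.7] [51.1 69.6] [-109.9  -89.9]
plate 51 [-47.2  36.1  71.3] [-50.8 -43.4] [ 7.4 66.2]
block 140 [96.  35.  33.1] [ 86.1 107.1] [ 1.9 71.1]
arm 12 [ -2.4 -29.7  37.1] [-3.5 -0.4] [-51.8  -4.5]
board 73 [69.1 37.9 14.8] [52.8 81.8] [12.1 65.1]
cam angle -0.021158473426575064
18.925
```

View pics/top3.png

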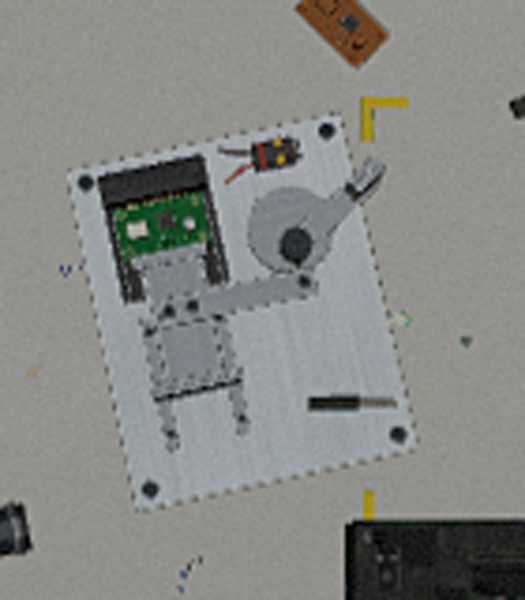

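The board's front edge is now at the contact block (board middle x ≈ 67–68 mm) and the slide has moved ~34.5 mm. I push once more, firmly, to confirm the hard stop, and check the roller arm's absolute position.

```bash
python3 - <<'E'
from h import *
q=quat(np.pi/2)
r.reach(np.r_[jw(-.10,.042),.16],q)
r.move_straight(np.r_[jw(-.10,.042),.07],q,speed=.15)
print(r.move_straight(np.r_[jw(-.075,.042),.07],q,speed=.05,max_force=30))
print(r.move_straight(np.r_[jw(-.045,.042),.07],q,speed=.015,max_force=40))
s=r.read_state();print(wj(s["eef_pos"][:2]),s["contact_force"],s["time_s"])
r.hold(.2)
r.move_straight(np.r_[jw(-.10,.042),.07],q,speed=.1)
r.move_straight(np.r_[jw(-.10,.042),.16],q,speed=.2)
r.reach(np.r_[jw(-.12,.2),.25],q)
for n in("top","side"):
    i,J=measure(n);k=(abs(J[...,2]-.039)<.004)&(abs(J[...,0])<.03)&(J[...,1]<-.005)&(J[...,1]>-.04)
    print("arm x",np.percentile(J[k][:,0],[3,50,97]))
print(r.read_state()["time_s"])
E
```

```text
False
True
[-0.06311343  0.04310101] [-0.42061243  0.26605525  0.02434059] 22.375
tab 48 [ 59.  -97.2  86.5] [51.6 67.1] [-107.5  -87. ]
plate 83 [-48.   40.1  73.3] [-52.  -44.4] [12.7 67.4]
block 222 [95.3 39.  34.3] [ 85.3 106. ] [ 5.1 74.9]
arm 30 [ -2.3 -26.   38.6] [-4.1 -0.2] [-49.8  -2.3]
board 221 [68.6 39.6 17. ] [52.1 84.5] [11.  69.9]
cam angle -0.016337718727868822
arm x [-0.00330278  0.00504402  0.01347986]
tab 46 [  60.3 -100.7   84.2] [52. 69.] [-111.6  -88.6]
plate 52 [-47.1  36.   71.2] [-51.  -43.4] [ 7.1 65.6]
block 136 [95.9 36.  33.2] [ 86.4 106.6] [ 3.4 71.2]
arm 9 [ -1.5 -36.4  36.9] [-3.  -0.5] [-54.6 -16.9]
board 73 [69.4 36.2 15. ] [53.5 82.2] [13.6 63.2]
cam angle -0.02560951189600802
arm x [-0.00237774  0.00556408  0.01334934]
24.55
```

The slide stops at the same place under 40 N, with the roller arm at +5.0 mm (expected +4.8 at home). The board touches the block and the cam is at about -0.02.

```bash
python3 -c "
from h import *
print(r.finish_job())"
```

```text
the job is handed in; nothing more can be done
None
```

Job handed in at about 24.6 s: cam turned to about -0.02 rad, then the slide pushed fully home against its hard stop and the board seated against the contact block; I saw no bystander on or beside the jig move.

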